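# Third hand: hold a sample tub seated and against the sprung stop of a holding jig

## Task

Take the blue-lidded sample tub that stands beside the red-lidded one, right of the metal clamp (not the one at the far left back), to the holding jig and, with it still clear of the steel stop, press it upright down on the black sprung pad until the pad is fully down. Keeping the pad down, push the tub steadily against the middle of the stop until the pointer stands in the green zone of the force scale, never ramming the stop to the end of its travel, and finish like that, still gripping and pushing, so that a colleague can fasten the clamp. Leave the red-lidded and white tubs near it where they stand, and do not crush the tub.

Things in the scene. Friction and masses are not known exactly. Their poses are not given: they have to be found in the camera images.
- blue_tub: The tub to hold: round rigid white tub with a blue lid, 46 mm high; lid 62 mm across (the widest part), top 10 mm; body below 58 mm across. About 0.06 kg. Origin: centre of its underside; z up. Stands right of the metal clamp, the red-lidded tub beside it on either side. Beyond them hangs a ledge: front edge x = 0.56 m, from y = -0.065 m rightwards, underside 0.45 m up; keep the wrist clear.
- red_tub: Bystander: round white tub with a red lid, 70 mm across, 60 mm high. Origin: centre of its underside.
- white_tub: Bystander, farthest right: round white tub with a white lid, 66 mm across, 45 mm high. Origin: centre of its underside.
- jig: Holding jig, fixed on the left: aluminium base 220 x 120 x 10 mm, black sprung pad, upright steel stop, grey block 90 mm wide and 82 mm high. Origin on the worktop; +x = direction of pushing towards the stop, z up; symmetric about x. Along x: base -90 to 130 mm, pad -58 to 42, block 76 to 120. A black pointer on the stop sweeps the scale on the block's top: white, green, white, red.
- seat_pad (a joint): Travel of the black sprung pad (100 x 66 mm) in m: 0 = up (top 34 mm above the worktop), 0.008 = fully down on its end stop (top 26 mm above the worktop). Spring: starts to sink at about 3 N, fully down at about 10 N, springs up when let go.
- pad_mark (a point): Centre of the white ring on top of the pad, 20 mm behind the jig's origin (at -x) and on its centre line; moves down with the pad. A tub centred here stands 14 mm clear of the stop.
- stop_plate (a joint): Travel of the steel stop plate in m along the jig's +x: 0 = free, 0.025 = end of travel. Spring 0.8 N per mm without preload, so 0.0125 means 10 N. The pointer stands in the green zone from 0.008 to 0.017 (6.4 to 13.6 N).
- stop_face (a point): Middle of the stop plate's flat front face, 66 mm above the worktop and 25 mm ahead of the jig's origin (along +x) when free; moves with the plate. The plate is 70 mm wide and reaches from 42 to 86 mm above the worktop, so the tub meets it with its lid.
There are look-alikes about, which are no part of the job. Leave any brown or turquoise look-alike of the blue_tub alone.

How it is judged:
By the outcome, as a careful person would: the job done as asked, in the order asked, and still so for the second after the job is handed in, while the arm keeps its last pose, push and grip.
It also fails if it takes over 38 s, if anything falls off the work surface, if the arm or the gripper's body presses on something with over 40 N, if the wrist force passes 120 N, or if a joint passes its speed limit or range.

## Robot

A 6-joint arm with a two-finger parallel gripper is mounted at the origin on a cart in front of the work surface, level with it; the furniture and walls round the work are solid. World frame = base frame: x ahead of the robot, y to its left, z up, the work surface at z = 0. Lengths are in m, angles in rad, forces in N, time in s.
With the tool pointing down it reaches from about 0.25 to 0.8 m from the base axis. Payload 3.9 kg.
Tool frame: the origin (TCP) lies between the finger pads; the fingertips stand env.tip_extent ahead of it and the grasp point (between the pads) lies 8 mm behind it (env.tip_extent is the distance from the TCP to the fingertips, in m); z points along the fingers, y is the line along which they close (so a half turn about z gives the same grasp; the last joint's range is limited). The gripper opens to 85 mm and grips with 20 to 120 N. Pads are 22 mm wide; open, the fingers measure 114 mm over their backs; the gripper's body (76 mm by 85 mm) begins 54 mm behind the grasp point. The pads swing forward as they close: fully open they stand 13 mm farther back than shut.
Start: joints at [-1.222, 0.26, -0.138, 1.173, 0, 1.571], TCP at [0.179, -0.493, 0.242] pointing down, gripper open.
Joint ranges: [-2.78, 2.78], [-0.83, 1.72], [-1.28, 1.37], [-1.9, 2.12], [-1.57, 1.48], [-3.14, 3.14]. Speed limits (rad/s): [2.57, 2.57, 3.14, 3.14, 3.14, 3.14].

## Interface

Orientations are given as [roll, pitch, yaw] about the fixed x, y, z axes, in that order (R = Rz(yaw) Ry(pitch) Rx(roll)).
In Python, from rig import get_state, imaging, job, env gives the robot as it stands. The module is installed in compiled form; this text tells all that it offers.
- The arm moves only by the tool play_rows, never from a script. Its argument "series" is a list of rows, each an object with "dp": the shift along the tool's x, y, z in cm, a list of three; "yaw": the turn about the tool's z in rad. In form: [{"dp": [x, y, z], "yaw": yaw}, ...]. A call has 1 to 8 rows; each row shifts and turns the commanded pose from where the row before left it, along the tool's axes as they then stand; what a row does not reach is not made up. A row lasts 1/12 s, in which the tool goes at most 41.7 mm and 7.16 degrees, less where a joint would pass 70% of its speed; a pose out of reach is approached as far as the arm can. A call is refused whole if a number of a shift passes 4.17 or a number of a turn 0.125, either way. A call with a gripper value outside its range is refused whole. "fingers" is the gripper's target within -1 to 1 (shut at 1, half-way at 0, fully open at -1), set as the call begins (left out, the last holds). The fingers move at their own pace and stop on an object; the grip force is fixed at half the most. Time passes only in rows, so rows that do not move let the fingers close. It gives the time, the measured TCP pose, the force, the opening and the grip force at its end, in the units of the state.
- get_state(): the state, without advancing time (a new reading comes with each control period).
- imaging.camera(name): name is "scene" or "top" or "wrist"; returns the picture (384x512x3 uint8, red, green, blue); there is no depth.
- imaging.camera_info(name): a dict with "fov_y" (degrees; the focal length in pixels is half the picture's height over the tangent of half this angle, whatever the lens; pixels are square), "cx", "cy" (the principal point, pixels), "T" (4x4, takes a point from camera to world coordinates). Camera axes: x right, y up, looking along -z (the intrinsics and any distortion apply to the point x, -y, -z); pixel columns grow to the right and rows downward; lengths in m; the calibration is good to about 2 mm. A picture is of the moment at which its call begins: read the wrist's pose just before it. camera_info takes no time and is no camera call; for the wrist camera it gives the pose at the moment of the call.
- job.job_done(): hands the job in; it is judged then, once.
The state is a dict: "t": time; "qpos": joint angles; "qvel": joint speeds; "tau": joint torques, N m; "ee_pos": TCP position; "tool_rot": TCP orientation; "ft_force": force on the tool from outside, world axes, zero at the start; "wrist_torque": the same for the moment, N m; "grip_width": opening from 0.0 (shut) to 1.0 (fully open); "grasp_force": force on a finger pad.
Only numpy, scipy, OpenCV 4.12 (cv2) and the standard library are available. Lean on these libraries where they do the work, as an engineer would, in place of code of your own. Each camera call takes 0.05 s, during which the arm holds its last target. There are 200 camera calls.

## Working session

There is one attempt and no reset: what is moved stays moved. The work goes in short steps, Python scripts to look and compute and a tool call to move; the robot and the scene stay as the last step left them, time stands still between calls to the robot, and variables do not carry over. Pictures are saved under pics/ and viewed, at most 10 in all, crops included, and the job is handed in when it is done.

Besides the shell and the picture viewer there is one more tool, called after "Emit:" as name(argument=value, ...), one argument or row to a line, values as JSON. play_rows: Moves the arm, as the interface text tells. Its arguments: {"type":"object","properties":{"series":{"type":"array","items":{"type":"object","properties":{"dp":{"type":"array","items":{"type":"number"}},"yaw":{"type":"number"}}}},"fingers":{"type":"number"}},"required":["series"]}

```bash
mkdir -p pics; python3 - <<'E'
from rig import get_state, imaging, job, env
import cv2,numpy as np
s=get_state(); print(s, env.tip_extent)
for n in("scene","top"):
    im=imaging.camera(n); cv2.imwrite(f"pics/{n}0.png",im[:,:,::-1]); i=imaging.camera_info(n); print(n,i)
print(imaging.camera_info("wrist"))
E
```

```text
{'t': 0.0, 'qpos': array([-1.22198048e+00,  2.60693439e-01, -1.39402266e-01,  1.17270688e+00,
        1.54754365e-05,  1.57080556e+00]), 'qvel': array([ 0.00106849, -0.00029663, -0.00118548,  0.00042621,  0.00118824,
        0.00105716]), 'tau': array([ 7.55971651e-04, -4.05679464e+01,  2.53920561e+01,  1.88265037e-02,
        3.86538422e-04, -2.25484932e-06]), 'ee_pos': array([ 0.17920968, -0.49274381,  0.2414474 ]), 'tool_rot': array([-3.13958639e+00, -1.54568785e-05,  3.48806579e-01]), 'ft_force': array([ 0.59603068, -0.57906829, -0.16897924]), 'wrist_torque': array([0.0293071 , 0.00435041, 0.00016402]), 'grasp_force': 0.0, 'grip_width': 1.0013420728207583} 0.011
scene {'fov_y': 50.97755091328728, 'cx': 259.0934494787288, 'cy': 192.45856595188798, 'T': array([[-0.54310066,  0.51049077, -0.66666397, -0.34038228],
       [-0.83943913, -0.34861773,  0.41690241,  0.48629294],
       [-0.01958605,  0.7860438 ,  0.61786045,  0.82296363],
       [ 0.        ,  0.        ,  0.        ,  1.        ]])}
top {'fov_y': 50.193210586969826, 'cx': 258.4483813604436, 'cy': 201.56487040034767, 'T': array([[ 0.02121231,  0.99592257, -0.08768275,  0.36283337],
       [-0.99966923,  0.01985265, -0.01634969, -0.02986996],
       [-0.01454229,  0.08800056,  0.99601427,  1.1916139 ],
       [ 0.        ,  0.        ,  0.        ,  1.        ]])}
{'fov_y': 69.73161714918255, 'cx': 255.39619121438903, 'cy': 192.85602037076143, 'T': array([[ 0.34120633,  0.90146487,  0.26634437,  0.2470992 ],
       [-0.93998682,  0.32774578,  0.09490777, -0.46899374],
       [-0.00173722, -0.28274332,  0.95919403,  0.37237904],
       [ 0.        ,  0.        ,  0.        ,  1.        ]])}
```

View pics/scene0.png

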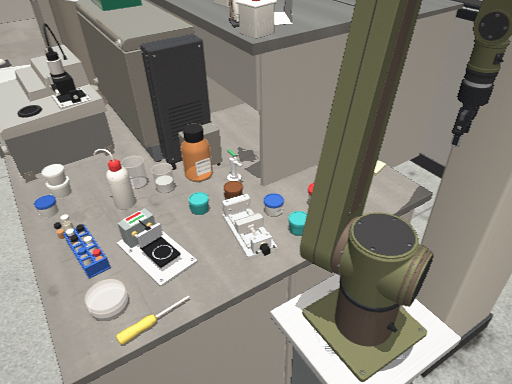

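View pics/top0.png

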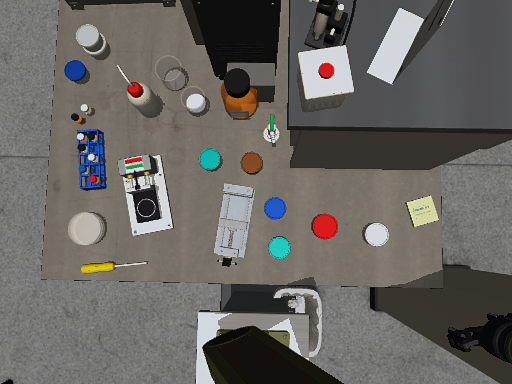

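The views show the target blue lid at top px (275,208) and scene px (274,204). Red is at (325,226), white at (377,235) and turquoise at (279,247). The jig is around (147,195), with its pad ring near (146,207) and the stop toward the top of the image.

```bash
cat > h.py <<'E'
import numpy as np,cv2
from rig import get_state, imaging, job, env
def ray(info,u,v):
    f=192/np.tan(np.radians(info["fov_y"]/2)); T=info["T"]
    d=np.array([(u-info["cx"])/f,-(v-info["cy"])/f,-1]); return T[:3,3],T[:3,:3]@d
def at_z(info,u,v,z):
    o,d=ray(info,u,v); return o+d*(z-o[2])/d[2]
def proj(info,p):
    f=192/np.tan(np.radians(info["fov_y"]/2)); T=info["T"]
    q=T[:3,:3].T@(np.asarray(p)-T[:3,3]); return info["cx"]+f*q[0]/-q[2], info["cy"]-f*q[1]/-q[2]
def blobs(im,h0,h1,smin=120,vmin=60,amin=40):
    hsv=cv2.cvtColor(im,cv2.COLOR_RGB2HSV); m=cv2.inRange(hsv,(h0,smin,vmin),(h1,255,255))
    n,l,st,c=cv2.connectedComponentsWithStats(m)
    return [(st[i],c[i]) for i in range(1,n) if st[i][4]>=amin]
E
python3 - <<'E'
from h import *
for n in("scene","top"):
    im=cv2.imread(f"pics/{n}0.png")[:,:,::-1].copy(); i=imaging.camera_info(n)
    for nm,a,b,z in(("blue",108,130,.046),("red",0,5,.06),("red2",174,180,.06),("turq",80,98,.046)):
        for st,c in blobs(im,a,b):
            x,y,w,h,_=st
            p=at_z(i,*c,z); e=at_z(i,c[0]+w/2,c[1],z);print(n,nm,st,c.round(1),p.round(4),"dia",round(2*np.linalg.norm(e-p),4))
t=cv2.imread("pics/top0.png")[145:245,110:185]; s=cv2.imread("pics/scene0.png")[200:290,105:210]
t=cv2.resize(t,None,fx=5,fy=5,interpolation=cv2.INTER_CUBIC)
s=cv2.resize(s,(420,360),interpolation=cv2.INTER_CUBIC)
o=np.zeros((500,800,3),np.uint8);o[:500,:375]=t;o[:360,378:798]=s
cv2.imwrite("pics/jig.png",o)
E
```

```text
scene blue [ 34 195  22  15 226] [ 44.6 201.9] [0.8317 0.5339 0.046 ] dia 0.0689
scene blue [264 194  20  14 230] [273.2 200.3] [ 0.4412 -0.0522  0.046 ] dia 0.0608
scene blue [ 64 225  46  53 764] [ 88.3 254.9] [0.5286 0.479  0.046 ] dia 0.1226
scene red [108 159  13  13 126] [114.2 165.1] [0.8869 0.2968 0.06  ] dia 0.0447
scene red [308 183   6  12  46] [310.5 188. ] [ 0.4119 -0.1723  0.06  ] dia 0.0185
scene red [ 93 249   8   8  45] [ 96.2 252.1] [0.5111 0.4592 0.06  ] dia 0.0211
scene turq [189 192  19  23 358] [198.6 202.8] [0.5591 0.1413 0.046 ] dia 0.058
scene turq [289 211  18  24 336] [297.  221.8] [ 0.3234 -0.0537  0.046 ] dia 0.0511
top blue [ 64  60  21  21 353] [74.3 70. ] [0.837  0.5324 0.046 ] dia 0.0615
top blue [ 77 129  29  60 882] [ 92.2 161.2] [0.5697 0.4646 0.046 ] dia 0.083
top blue [264 197  22  22 377] [274.7 207.7] [ 0.4472 -0.0568  0.046 ] dia 0.0616
top red [319  63  15  16 187] [326.   70.2] [ 0.8415 -0.1955  0.06  ] dia 0.0426
top red [127  82  16  16 170] [134.8  89.4] [0.7765 0.3484 0.06  ] dia 0.0458
top red [125 157  17   7  66] [132.9 160. ] [0.5725 0.3439 0.06  ] dia 0.048
top red [312 214  26  25 521] [324.6 226.1] [ 0.3984 -0.1946  0.06  ] dia 0.0713
top turq [199 149  22  21 367] [209.2 158.9] [0.5824 0.1313 0.046 ] dia 0.0625
top turq [268 237  22  22 387] [278.7 247.5] [ 0.3367 -0.0699  0.046 ] dia 0.061
```

View pics/jig.png

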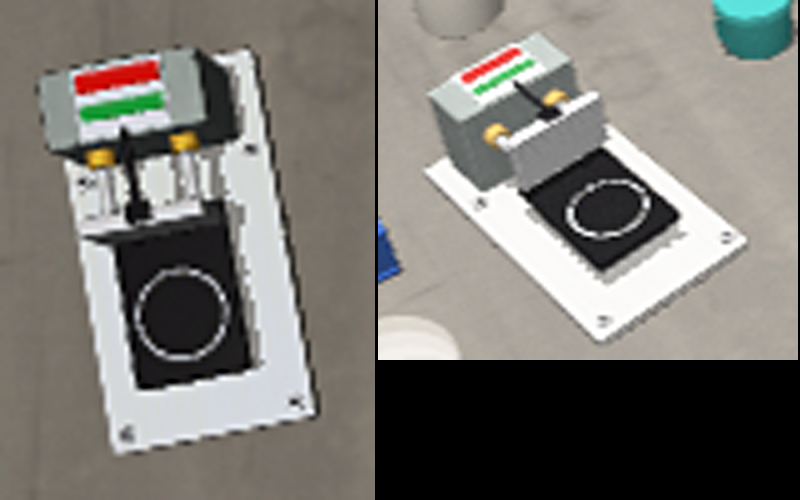

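The crop shows the ring centre at top px (146.0,207.4) and scene px (162,251.6). In the top view the base corners are (132.6,235.2), (172.6,227.2) and (159.6,154.2). The stop faces away from the robot and is turned slightly left.

```bash
python3 - <<'E'
from h import *
i=imaging.camera_info("top"); s=imaging.camera_info("scene")
print("ring",at_z(i,146.0,207.4,.034),at_z(s,162.1,251.6,.034))
nl,nr,fr=[at_z(i,*c,.01) for c in((132.6,235.2),(172.6,227.2),(159.6,154.2))]
print(nl,nr,fr,"w",np.linalg.norm(nl-nr),"l",np.linalg.norm(fr-nr))
d=fr-nr;print("yaw",np.degrees(np.arctan2(d[1],d[0])), "yaw w", np.degrees(np.arctan2(*( (nl-nr)[[1,0]])))-90)
# scene corners: right near, etc from crop
c=[((x-378)/4+105-.4,y/4+200-.4) for x,y in((602,343),(748,240),(428,172))]
A,B,C=[at_z(s,*q,.01) for q in c];print(A,B,C,np.linalg.norm(A-B),np.linalg.norm(A-C),"yaw",np.degrees(np.arctan2(*(C-A)[[1,0]])))
# pad circle ring fit, top
im=cv2.imread("pics/top0.png")
# detect distortion: lid centers both cams for blue using top edge
E
```

```text
ring [0.44172025 0.30843786 0.034     ] [0.44200213 0.30919397 0.034     ]
[0.36219006 0.35061909 0.01      ] [0.38763973 0.23575656 0.01      ] [0.60056337 0.28250343 0.01      ] w 0.11764815367542468 l 0.217994832795299
yaw 12.382692777728842 yaw w 12.492992184084542
[0.35731423 0.35202016 0.01      ] [0.38459144 0.23607924 0.01      ] [0.57095301 0.39736137 0.01      ] 0.11910643738030632 0.21839723338392664 yaw 11.982264029263058
```

Emit:
play_rows(
  series=[
    {"dp": [1.5,-1.2,0]},
    {"dp": [2.5,-2,0]},
    {"dp": [2.7,-2.1,0]},
    {"dp": [2.7,-2.1,0]},
    {"dp": [2.7,-2.1,0]},
    {"dp": [2.7,-2.1,0]},
    {"dp": [2.7,-2.1,0]},
    {"dp": [2.7,-2.1,0]},
  ],
  fingers=-1,
)

```text
invalid input
```

Emit:
play_rows(
  series=[
    {"dp": [2.7,-2.1,0]},
    {"dp": [2.7,-2.1,0]},
    {"dp": [2.7,-2.1,0]},
    {"dp": [2.7,-2.1,0.5]},
    {"dp": [2.5,-2.0,1]},
    {"dp": [2.5,-2.0,1]},
    {"dp": [2.4,-2.0,1]},
    {"dp": [1,-0.7,0.5]},
  ],
)

```text
invalid input
```

```bash
python3 - <<'E'
from h import *
s=get_state();print(s["t"],s["ee_pos"],s["tool_rot"],s["qpos"].round(2))
i=imaging.camera_info("wrist");im=imaging.camera("wrist");cv2.imwrite("pics/w1.png",im[:,:,::-1])
for st,c in blobs(im,108,130):
    x,y,w,h,_=st;print(st,c,at_z(i,*c,.046),"dia",[np.linalg.norm(at_z(i,x+w,c[1],.046)-at_z(i,x,c[1],.046))])
E
```

```text
0.1 [ 0.17922799 -0.49280393  0.24155458] [-3.13981020e+00 -5.70396730e-06  3.48794587e-01] [-1.22  0.26 -0.14  1.17  0.    1.57]
[143 142  18  14  64] [149.90625 147.125  ] [ 0.16680299 -0.3653438   0.046     ] dia [np.float64(0.02121630567703555)]
```

View pics/w1.png

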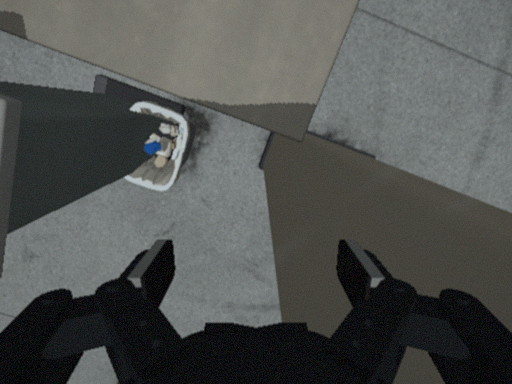

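Both calls were refused, most likely because each row needs "yaw". The wrist view still shows only the floor and the table edge. I'll resend with yaw included.

Emit:
play_rows(
  series=[
    {"dp": [1.5,-1.2,0],"yaw": 0},
    {"dp": [2.5,-2,0],"yaw": 0},
    {"dp": [2.7,-2.1,0],"yaw": 0},
    {"dp": [2.7,-2.1,0],"yaw": 0},
    {"dp": [2.7,-2.1,0],"yaw": 0},
    {"dp": [2.7,-2.1,0],"yaw": 0},
    {"dp": [2.7,-2.1,0],"yaw": 0},
    {"dp": [2.7,-2.1,0],"yaw": 0},
  ],
  fingers=-1,
)

```text
t: 0.82
ee_pos: [0.3156, -0.2743, 0.2422]
tool_rot: [-3.141, 0.0, 0.348]
ft_force: [0.5, 0.9, 0.6]
grip_width: 0.999
grasp_force: 0.0
```

Emit:
play_rows(
  series=[
    {"dp": [2.7,-2.1,0],"yaw": 0},
    {"dp": [2.7,-2.1,0],"yaw": 0},
    {"dp": [2.7,-2.2,0.5],"yaw": 0},
    {"dp": [2.7,-2.2,1],"yaw": 0},
    {"dp": [2.7,-2.2,1],"yaw": 0},
    {"dp": [2.7,-2.2,1],"yaw": 0},
    {"dp": [2.2,-1.8,1],"yaw": 0},
    {"dp": [1.5,-1.2,0.5],"yaw": 0},
  ],
)

```text
t: 1.48
ee_pos: [0.448, -0.055, 0.191]
tool_rot: [-3.14, 0.001, 0.351]
ft_force: [0.3, 0.3, -0.6]
grip_width: 1.0
grasp_force: 0.0
```

```bash
python3 - <<'E'
from h import *
s=get_state();print(s["t"],s["ee_pos"],s["tool_rot"],s["qpos"].round(2),s["qvel"].round(2))
i=imaging.camera_info("wrist");im=imaging.camera("wrist");cv2.imwrite("pics/w2.png",im[:,:,::-1])
for st,c in blobs(im,108,130):
    x,y,w,h,_=st;print(st,c,at_z(i,*c,.046),"dia",[np.linalg.norm(at_z(i,x+w,c[1],.046)-at_z(i,x,c[1],.046))])
E
```

```text
1.4833 [ 0.44795543 -0.05495917  0.19101754] [-3.14033318e+00  9.07531954e-04  3.51261730e-01] [-0.12  0.17 -0.4   1.    0.    2.67] [ 0.45  0.19  0.08 -0.1  -0.02  0.45]
[ 227  153   59   58 2198] [255.88944495 181.67697907] [ 0.45061995 -0.05492503  0.046     ] dia [np.float64(0.0608456759482193)]
```

View pics/w2.png

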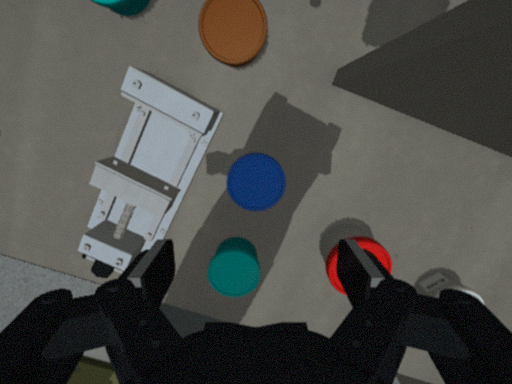

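The wrist view shows the blue lid at (256,182), with the clamp's right edge about 65 mm left of it. Turquoise is in front at (234,268) and red is to the right. The last joint's limit (j6 = j1 + π − yaw) rules out yaw 12° at the jig, so I'll use the half-turned grasp at about 192°, and pick at about 213°.

Emit:
play_rows(
  series=[
    {"dp": [0,0,0],"yaw": -0.125},
    {"dp": [0,0,0],"yaw": -0.125},
    {"dp": [0,0,0],"yaw": -0.125},
    {"dp": [0,0,0],"yaw": -0.125},
    {"dp": [0,0,0],"yaw": -0.125},
    {"dp": [0,0,0],"yaw": -0.125},
    {"dp": [0,0,0],"yaw": -0.125},
    {"dp": [0,0,0],"yaw": -0.125},
  ],
)

```text
t: 2.2
ee_pos: [0.4472, -0.0578, 0.1922]
tool_rot: [-3.141, 0.0, 1.355]
ft_force: [0.3, -1.1, 1.0]
grip_width: 1.002
grasp_force: 0.0
```

Emit:
play_rows(
  series=[
    {"dp": [0,0,0],"yaw": -0.125},
    {"dp": [0,0,0],"yaw": -0.125},
    {"dp": [0,0,0],"yaw": -0.125},
    {"dp": [0,0,0],"yaw": -0.125},
    {"dp": [0,0,0],"yaw": -0.125},
    {"dp": [0,0,0],"yaw": -0.125},
    {"dp": [0,0,0],"yaw": -0.125},
    {"dp": [0,0,0],"yaw": -0.125},
  ],
)

```text
t: 2.87
ee_pos: [0.4472, -0.0578, 0.1922]
tool_rot: [-3.141, -0.0, 2.355]
ft_force: [-0.2, -0.3, 0.1]
grip_width: 0.997
grasp_force: 0.0
```

Emit:
play_rows(
  series=[
    {"dp": [0,0,0],"yaw": -0.125},
    {"dp": [0,0,0],"yaw": -0.125},
    {"dp": [0,0,0],"yaw": -0.125},
    {"dp": [0,0,0],"yaw": -0.125},
    {"dp": [0,0,0],"yaw": -0.125},
    {"dp": [0,0,0],"yaw": -0.125},
    {"dp": [0,0,0],"yaw": -0.125},
    {"dp": [0,0,0],"yaw": -0.125},
  ],
)

```text
t: 3.53
ee_pos: [0.4472, -0.0578, 0.1922]
tool_rot: [3.142, -0.001, -2.929]
ft_force: [0.7, -0.4, 0.5]
grip_width: 0.996
grasp_force: 0.0
```

Emit:
play_rows(
  series=[
    {"dp": [0,0,1],"yaw": -0.125},
    {"dp": [0,0,1],"yaw": -0.125},
    {"dp": [0,0,1],"yaw": -0.125},
    {"dp": [0,0,1],"yaw": 0},
    {"dp": [0,0,0],"yaw": 0},
    {"dp": [0,0,0],"yaw": 0},
  ],
)

```text
t: 4.03
ee_pos: [0.4468, -0.0576, 0.152]
tool_rot: [3.141, -0.001, -2.56]
ft_force: [0.2, 1.0, 0.2]
grip_width: 0.995
grasp_force: 0.0
```

```bash
cat > look.py <<'E'
from h import *
import sys
s=get_state();print(s["t"],s["ee_pos"],s["tool_rot"],s["qpos"].round(2),s["qvel"].round(2))
i=imaging.camera_info("wrist");im=imaging.camera("wrist");cv2.imwrite(f"pics/{sys.argv[1]}.png",im[:,:,::-1])
for st,c in blobs(im,108,130):
    x,y,w,h,_=st;p=at_z(i,*c,.046);print(st,c,p,"dia",[np.linalg.norm(at_z(i,x+w,c[1],.046)-at_z(i,x,c[1],.046))])
    a=s["tool_rot"][2];d=(p-s["ee_pos"])[:2];print("tool dx,dy",d@[np.cos(a),np.sin(a)],d@[np.sin(a),-np.cos(a)])
E
python3 look.py w3
```

```text
4.0333 [ 0.44681834 -0.05764797  0.15197355] [ 3.14056558e+00 -1.35358088e-03 -2.56012960e+00] [-0.13  0.2  -0.47  0.9  -0.   -0.71] [ 0.   -0.01  0.02  0.    0.    0.  ]
[ 223  162   68   66 2860] [256.21538462 194.69195804] [ 0.44617816 -0.05779256  0.046     ] dia [np.float64(0.06102760333379666)]
tool dx,dy 0.0006143801293278746 0.00023078722046490099
```

Emit:
play_rows(
  series=[
    {"dp": [0,0,2],"yaw": 0},
    {"dp": [0,0,2.5],"yaw": 0},
    {"dp": [0,0,2.5],"yaw": 0},
    {"dp": [0,0,2],"yaw": 0},
    {"dp": [0,0,1.5],"yaw": 0},
    {"dp": [0,0,1],"yaw": 0},
    {"dp": [0,0,0.5],"yaw": 0},
    {"dp": [0,0,0],"yaw": 0},
  ],
)

```text
t: 4.75
ee_pos: [0.4474, -0.0575, 0.032]
tool_rot: [3.141, -0.001, -2.56]
ft_force: [-0.7, -0.4, 0.2]
grip_width: 1.001
grasp_force: 0.0
```

Emit:
play_rows(
  series=[
    {"dp": [0,0,0],"yaw": 0},
    {"dp": [0,0,0],"yaw": 0},
    {"dp": [0,0,0],"yaw": 0},
    {"dp": [0,0,0],"yaw": 0},
    {"dp": [0,0,0],"yaw": 0},
    {"dp": [0,0,0],"yaw": 0},
    {"dp": [0,0,0],"yaw": 0},
    {"dp": [0,0,0],"yaw": 0},
  ],
  fingers=1,
)

```text
t: 5.42
ee_pos: [0.4486, -0.0576, 0.0339]
tool_rot: [-3.14, 0.002, -2.559]
ft_force: [-2.7, -0.5, 5.2]
grip_width: 0.701
grasp_force: 63.1
```

Emit:
play_rows(
  series=[
    {"dp": [0,0,-0.5],"yaw": 0},
    {"dp": [0,0,-1],"yaw": 0},
    {"dp": [0,0,-2],"yaw": 0},
    {"dp": [0,0,-2.5],"yaw": 0},
    {"dp": [0,0,-2.5],"yaw": 0},
    {"dp": [0,0,-2.5],"yaw": 0},
    {"dp": [0,0,-2],"yaw": 0},
    {"dp": [0,0,-1],"yaw": 0},
  ],
)

```text
t: 6.08
ee_pos: [0.4492, -0.0577, 0.1759]
tool_rot: [-3.138, 0.004, -2.559]
ft_force: [0.7, 0.5, -0.5]
grip_width: 0.702
grasp_force: 64.7
```

```bash
python3 - <<'E'
from h import *
s=get_state();print(s)
i=imaging.camera_info("wrist");im=imaging.camera("wrist");cv2.imwrite("pics/w4.png",im[:,:,::-1])
for st,c in blobs(im,108,130):
    x,y,w,h,_=st
    for z in(.005,.008,.012,.016):
        Z=s["ee_pos"][2]+z;p=at_z(i,*c,Z);a=s["tool_rot"][2];d=(p-s["ee_pos"])[:2]
        print(z,st,c,"tool dx,dy",d@[np.cos(a),np.sin(a)],d@[np.sin(a),-np.cos(a)],"dia",np.linalg.norm(at_z(i,x+w,c[1],Z)-at_z(i,x,c[1],Z)))
E
```

```text
{'t': 6.0833, 'qpos': array([-1.27706119e-01,  1.75781711e-01, -4.31644498e-01,  9.58069609e-01,
       -8.22851827e-05, -7.09919962e-01]), 'qvel': array([-1.27588021e-03, -8.16202731e-02,  1.80344317e-01,  2.80219250e-01,
        1.45635588e-04,  7.57865874e-04]), 'tau': array([-4.48486908e-04, -3.42492378e+01,  2.31873268e+01,  1.06953050e-01,
       -1.58812263e-04,  6.52478093e-05]), 'ee_pos': array([ 0.44918122, -0.05770275,  0.17588859]), 'tool_rot': array([-3.1380755 ,  0.00396634, -2.55937205]), 'ft_force': array([ 0.70232678,  0.48866954, -0.51348539]), 'wrist_torque': array([ 0.01548764, -0.03102232,  0.03032982]), 'grasp_force': 64.69015717506409, 'grip_width': 0.7016675081542214}
0.005 [ 194  200  124  116 9579] [255.75655079 258.16953753] tool dx,dy 9.517462708053355e-07 -0.0004293178405261376 dia 0.06344694103129452
0.008 [ 194  200  124  116 9579] [255.75655079 258.16953753] tool dx,dy 0.00173015298754681 -0.00042211007210950094 dia 0.06193085311264077
0.012 [ 194  200  124  116 9579] [255.75655079 258.16953753] tool dx,dy 0.004035754642581485 -0.0004124997142206559 dia 0.059909402554435866
0.016 [ 194  200  124  116 9579] [255.75655079 258.16953753] tool dx,dy 0.0063413562976161065 -0.0004028893563318296 dia 0.05788795199623096
```

View pics/w4.png

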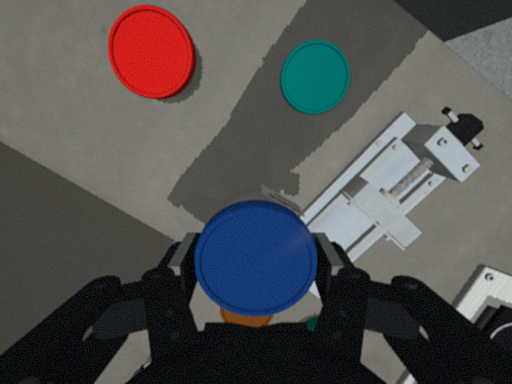

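The tub is held level with its lid at px (256,258), and the neighbours have not moved. Next I carry it over the jig.

Emit:
play_rows(
  series=[
    {"dp": [-0.8,1.2,-0.5],"yaw": 0},
    {"dp": [-1.4,2.2,-0.5],"yaw": 0},
    {"dp": [-1.8,2.9,0],"yaw": 0},
    {"dp": [-1.8,2.9,0],"yaw": 0},
    {"dp": [-1.8,2.9,0],"yaw": 0},
    {"dp": [-1.8,2.9,0],"yaw": 0},
    {"dp": [-1.8,2.9,0],"yaw": 0},
    {"dp": [-1.8,2.9,0],"yaw": 0},
  ],
)

```text
t: 6.8
ee_pos: [0.4412, 0.1893, 0.1823]
tool_rot: [-3.141, -0.0, -2.559]
ft_force: [1.6, 0.5, -1.3]
grip_width: 0.701
grasp_force: 64.8
```

Emit:
play_rows(
  series=[
    {"dp": [-1.8,2.9,0],"yaw": 0},
    {"dp": [-1.8,2.9,0],"yaw": 0},
    {"dp": [-1.8,2.6,0],"yaw": 0},
    {"dp": [-1.3,1.7,0],"yaw": 0},
    {"dp": [0,0,0],"yaw": 0.123},
    {"dp": [0,0,0],"yaw": 0.123},
    {"dp": [0,0,0],"yaw": 0.123},
    {"dp": [0,0,0],"yaw": 0},
  ],
)

```text
t: 7.47
ee_pos: [0.4418, 0.309, 0.182]
tool_rot: [-3.141, -0.001, -2.93]
ft_force: [0.6, 0.7, -0.9]
grip_width: 0.696
grasp_force: 64.7
```

```bash
python3 - <<'E'
from h import *
s=get_state();print(s)
i=imaging.camera_info("wrist");im=imaging.camera("wrist");a=im
cv2.imwrite("pics/w5.png",a[:,:,::-1])
E
```

```text
{'t': 7.4667, 'qpos': array([ 6.10347058e-01,  3.16964726e-01, -2.18840067e-01,  1.03580607e+00,
       -4.41280131e-05,  3.98503950e-01]), 'qvel': array([-0.00767979, -0.00382963, -0.00173507, -0.00188015,  0.0003838 ,
       -0.16266555]), 'tau': array([ 1.80146783e-01, -4.30140531e+01,  2.46970117e+01, -9.56765609e-03,
        5.92136144e-03,  8.72855969e-01]), 'ee_pos': array([0.44180818, 0.3089997 , 0.1819522 ]), 'tool_rot': array([-3.14123591e+00, -7.33588297e-04, -2.92974966e+00]), 'ft_force': array([ 0.62119743,  0.73792455, -0.91203369]), 'wrist_torque': array([-0.02678526,  0.00261971, -0.0264703 ]), 'grasp_force': 64.74907636642456, 'grip_width': 0.6958952941712376}
```

View pics/w5.png

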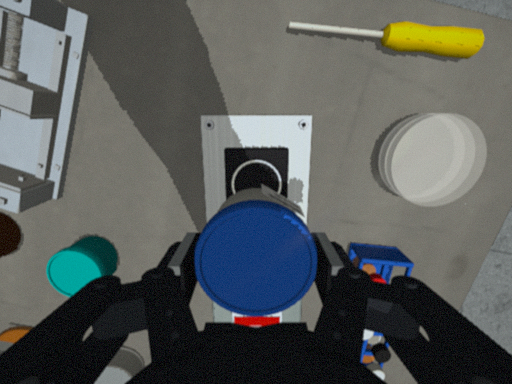

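The tub is lined up with the jig: the pad spans columns 225–288 and the base 201–312, both centred on 256.5, with horizontal edges. I'll check the along-axis position from the base edge at row 115 and the pad edge at row 148.

```bash
python3 - <<'E'
from h import *
s=get_state();i=imaging.camera_info("wrist");a=s["tool_rot"][2]
for u,v,z in((256.5,115,.01),(256.5,148,.034),(257,165,.034),(201,115,.01),(312,115,.01)):
    d=(at_z(i,u,v,z)-s["ee_pos"])[:2]; print(u,v,"jig dx,dy from TCP",-d@[np.cos(a),np.sin(a)],-d@[-np.sin(a),np.cos(a)])
E
```

```text
256.5 115 jig dx,dy from TCP -0.06849066666940018 0.0005448150086082157
256.5 148 jig dx,dy from TCP -0.03676512325145156 0.0004777000887525105
257 165 jig dx,dy from TCP -0.019442714563353974 0.0009990394029789663
201 115 jig dx,dy from TCP -0.06852573312245025 -0.05816843014266504
312 115 jig dx,dy from TCP -0.06845560496519203 0.05925010897306231
```

Emit:
play_rows(
  series=[
    {"dp": [0,0,1.2],"yaw": 0},
    {"dp": [0,0,2],"yaw": 0},
    {"dp": [0,0,2.2],"yaw": 0},
    {"dp": [0,0,2],"yaw": 0},
    {"dp": [0,0,1.2],"yaw": 0},
    {"dp": [0,0,0.7],"yaw": 0},
    {"dp": [0,0,0.4],"yaw": 0},
    {"dp": [0,0,0],"yaw": 0},
  ],
)

```text
t: 8.18
ee_pos: [0.442, 0.3086, 0.0848]
tool_rot: [-3.141, -0.001, -2.927]
ft_force: [0.5, -0.2, -0.6]
grip_width: 0.698
grasp_force: 64.8
```

Emit:
play_rows(
  series=[
    {"dp": [0,0,0.3],"yaw": 0},
    {"dp": [0,0,0.3],"yaw": 0},
    {"dp": [0,0,0.3],"yaw": 0},
    {"dp": [0,0,0.3],"yaw": 0},
    {"dp": [0,0,0.2],"yaw": 0},
    {"dp": [0,0,0],"yaw": 0},
  ],
)

```text
t: 8.68
ee_pos: [0.442, 0.3088, 0.0709]
tool_rot: [-3.141, -0.001, -2.928]
ft_force: [0.3, 0.2, -0.7]
grip_width: 0.696
grasp_force: 64.8
```

Emit:
play_rows(
  series=[
    {"dp": [0,0,0.2],"yaw": 0},
    {"dp": [0,0,0.2],"yaw": 0},
    {"dp": [0,0,0],"yaw": 0},
    {"dp": [0,0,0],"yaw": 0},
  ],
)

```text
t: 9.02
ee_pos: [0.4424, 0.3091, 0.0676]
tool_rot: [3.141, 0.0, -2.928]
ft_force: [-0.9, -1.5, 3.0]
grip_width: 0.694
grasp_force: 65.0
```

Emit:
play_rows(
  series=[
    {"dp": [0,0,0.2],"yaw": 0},
    {"dp": [0,0,0.2],"yaw": 0},
    {"dp": [0,0,0.2],"yaw": 0},
    {"dp": [0,0,0.2],"yaw": 0},
    {"dp": [0,0,0],"yaw": 0},
    {"dp": [0,0,0],"yaw": 0},
  ],
)

```text
t: 9.52
ee_pos: [0.4424, 0.3091, 0.0601]
tool_rot: [3.141, 0.001, -2.928]
ft_force: [-2.3, -1.3, 8.6]
grip_width: 0.696
grasp_force: 65.9
```

Emit:
play_rows(
  series=[
    {"dp": [0,0,0.2],"yaw": 0},
    {"dp": [0,0,0.2],"yaw": 0},
    {"dp": [0,0,0],"yaw": 0},
    {"dp": [0,0,0],"yaw": 0},
  ],
)

```text
t: 9.85
ee_pos: [0.4425, 0.3092, 0.0595]
tool_rot: [3.141, 0.003, -2.928]
ft_force: [-8.2, -5.8, 33.6]
grip_width: 0.699
grasp_force: 68.0
```

The pad is on its end stop: it sank 8 mm, then the force rose sharply. I'll ease the press to about 20 N, then slide toward the stop.

Emit:
play_rows(
  series=[
    {"dp": [0,0,-0.2],"yaw": 0},
    {"dp": [0,0,0],"yaw": 0},
    {"dp": [0,0,0],"yaw": 0},
  ],
)

```text
t: 10.1
ee_pos: [0.4424, 0.3091, 0.0597]
tool_rot: [3.141, 0.002, -2.928]
ft_force: [-6.0, -3.4, 20.3]
grip_width: 0.7
grasp_force: 66.4
```

Emit:
play_rows(
  series=[
    {"dp": [-0.2,0,0],"yaw": 0},
    {"dp": [-0.2,0,0],"yaw": 0},
    {"dp": [-0.2,0,0],"yaw": 0},
    {"dp": [-0.2,0,0],"yaw": 0},
    {"dp": [-0.2,0,0],"yaw": 0},
    {"dp": [0,0,0],"yaw": 0},
    {"dp": [0,0,0],"yaw": 0},
  ],
)

```text
t: 10.68
ee_pos: [0.4436, 0.3093, 0.06]
tool_rot: [3.139, -0.014, -2.927]
ft_force: [-24.6, -4.4, 39.4]
grip_width: 0.694
grasp_force: 68.4
```

Emit:
play_rows(
  series=[
    {"dp": [0,0,-0.1],"yaw": 0},
    {"dp": [0,0,-0.1],"yaw": 0},
    {"dp": [0,0,0],"yaw": 0},
  ],
)

```text
t: 10.93
ee_pos: [0.4497, 0.3106, 0.0603]
tool_rot: [3.141, -0.003, -2.928]
ft_force: [-6.7, -0.8, 9.0]
grip_width: 0.699
grasp_force: 65.8
```

```bash
python3 - <<'E'
from h import *
s=get_state();print({k:np.round(v,4) for k,v in s.items()})
im=imaging.camera("wrist");t=imaging.camera("scene")[190:290,105:215]
o=np.zeros((400,800,3),np.uint8);o[:384//1*1,:0]=0
o[:400,:440]=cv2.resize(t,(440,400),interpolation=cv2.INTER_CUBIC)
o[:270,440:800]=cv2.resize(im,(360,270),interpolation=cv2.INTER_AREA)
cv2.imwrite("pics/c6.png",o[:,:,::-1])
E
```

```text
{'t': np.float64(10.9333), 'qpos': array([ 0.6035,  0.4379, -0.3838,  0.7516,  0.0017,  0.3895]), 'qvel': array([-0.0051,  0.0108,  0.0031, -0.0128, -0.0011,  0.0002]), 'tau': array([-1.05660e+00, -4.19309e+01,  2.11327e+01, -2.05560e+00,
       -6.11600e-01, -2.24000e-02]), 'ee_pos': array([0.4497, 0.3106, 0.0603]), 'tool_rot': array([ 3.1410e+00, -2.9000e-03, -2.9276e+00]), 'ft_force': array([-6.6855, -0.7518,  9.0419]), 'wrist_torque': array([-0.2409,  1.1245, -0.0406]), 'grasp_force': np.float64(65.7817), 'grip_width': np.float64(0.699)}
```

View pics/c6.png

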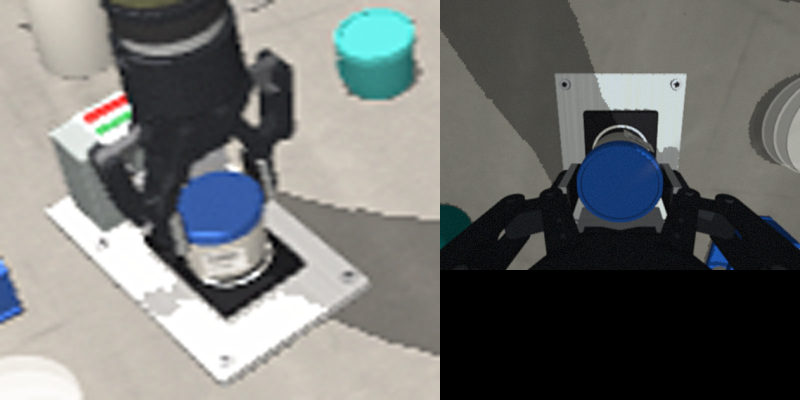

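The scene view shows the tub upright on the pad with the stop free. It had stuck on the pad and slid 7 mm when I unloaded it, so it is still about 9 mm clear. I'll press firmly again before contact.

Emit:
play_rows(
  series=[
    {"dp": [0,0,0.1],"yaw": 0},
    {"dp": [0,0,0.05],"yaw": 0},
    {"dp": [0,0,0],"yaw": 0},
    {"dp": [0,0,0],"yaw": 0},
  ],
)

```text
t: 11.37
ee_pos: [0.4497, 0.3107, 0.0598]
tool_rot: [3.141, -0.003, -2.928]
ft_force: [-9.7, -2.2, 22.4]
grip_width: 0.695
grasp_force: 66.8
```

Emit:
play_rows(
  series=[
    {"dp": [-0.1,0,0],"yaw": 0},
    {"dp": [-0.1,0,0],"yaw": 0},
    {"dp": [-0.1,0,0],"yaw": 0},
    {"dp": [0,0,0],"yaw": 0},
  ],
)

```text
t: 11.7
ee_pos: [0.45, 0.3107, 0.0598]
tool_rot: [3.14, -0.008, -2.927]
ft_force: [-15.8, -3.4, 27.2]
grip_width: 0.699
grasp_force: 67.1
```

Emit:
play_rows(
  series=[
    {"dp": [-0.05,0,-0.05],"yaw": 0},
    {"dp": [-0.05,0,-0.05],"yaw": 0},
    {"dp": [0,0,0],"yaw": 0},
    {"dp": [0,0,0],"yaw": 0},
  ],
)

```text
t: 12.03
ee_pos: [0.4504, 0.3108, 0.0601]
tool_rot: [3.14, -0.009, -2.927]
ft_force: [-14.7, -3.0, 23.1]
grip_width: 0.696
grasp_force: 66.7
```

Emit:
play_rows(
  series=[
    {"dp": [-0.1,0,0],"yaw": 0},
    {"dp": [-0.1,0,0],"yaw": 0},
    {"dp": [0,0,0],"yaw": 0},
  ],
)

```text
t: 12.28
ee_pos: [0.451, 0.3109, 0.0603]
tool_rot: [3.14, -0.012, -2.927]
ft_force: [-18.1, -3.6, 27.2]
grip_width: 0.7
grasp_force: 67.2
```

Emit:
play_rows(
  series=[
    {"dp": [-0.1,0,-0.05],"yaw": 0},
    {"dp": [-0.1,0,-0.05],"yaw": 0},
    {"dp": [0,0,0],"yaw": 0},
  ],
)

```text
t: 12.53
ee_pos: [0.4574, 0.3122, 0.0603]
tool_rot: [3.141, -0.004, -2.928]
ft_force: [-6.2, -1.2, 10.0]
grip_width: 0.698
grasp_force: 65.8
```

Emit:
play_rows(
  series=[
    {"dp": [-0.1,0,-0.04],"yaw": 0},
    {"dp": [0,0,0],"yaw": 0},
    {"dp": [0,0,0],"yaw": 0},
  ],
)

```text
t: 12.78
ee_pos: [0.4579, 0.3124, 0.0603]
tool_rot: [3.141, -0.005, -2.928]
ft_force: [-7.3, -0.8, 10.7]
grip_width: 0.698
grasp_force: 65.7
```

Emit:
play_rows(
  series=[
    {"dp": [0,0,0.1],"yaw": 0},
    {"dp": [0,0,0.05],"yaw": 0},
    {"dp": [0,0,0],"yaw": 0},
  ],
)

```text
t: 13.03
ee_pos: [0.4579, 0.3124, 0.0598]
tool_rot: [3.141, -0.005, -2.928]
ft_force: [-9.9, -2.8, 17.3]
grip_width: 0.698
grasp_force: 66.4
```

Emit:
play_rows(
  series=[
    {"dp": [-0.1,0,-0.02],"yaw": 0},
    {"dp": [-0.1,0,-0.03],"yaw": 0},
    {"dp": [-0.1,0,-0.02],"yaw": 0},
    {"dp": [0,0,0],"yaw": 0},
  ],
)

```text
t: 13.37
ee_pos: [0.4587, 0.3125, 0.06]
tool_rot: [3.141, -0.009, -2.927]
ft_force: [-12.1, -2.8, 17.8]
grip_width: 0.697
grasp_force: 66.3
```

Emit:
play_rows(
  series=[
    {"dp": [-0.1,0,-0.03],"yaw": 0},
    {"dp": [-0.1,0,-0.03],"yaw": 0},
    {"dp": [0,0,0],"yaw": 0},
  ],
)

```text
t: 13.62
ee_pos: [0.4605, 0.3129, 0.06]
tool_rot: [3.141, -0.009, -2.927]
ft_force: [-12.4, -1.5, 13.9]
grip_width: 0.694
grasp_force: 66.1
```

Emit:
play_rows(
  series=[
    {"dp": [-0.1,0,0],"yaw": 0},
    {"dp": [-0.1,0,0],"yaw": 0},
    {"dp": [-0.1,0,0],"yaw": 0},
    {"dp": [0,0,0],"yaw": 0},
  ],
)

```text
t: 13.95
ee_pos: [0.4622, 0.3132, 0.06]
tool_rot: [3.141, -0.012, -2.927]
ft_force: [-14.6, -1.0, 16.8]
grip_width: 0.7
grasp_force: 66.1
```

Emit:
play_rows(
  series=[
    {"dp": [-0.1,0,-0.01],"yaw": 0},
    {"dp": [-0.1,0,-0.01],"yaw": 0},
    {"dp": [-0.1,0,-0.01],"yaw": 0},
    {"dp": [0,0,0],"yaw": 0},
  ],
)

```text
t: 14.28
ee_pos: [0.4643, 0.3137, 0.06]
tool_rot: [3.141, -0.013, -2.927]
ft_force: [-15.8, -2.5, 15.5]
grip_width: 0.699
grasp_force: 66.1
```

Emit:
play_rows(
  series=[
    {"dp": [-0.1,0,0],"yaw": 0},
    {"dp": [-0.1,0,0],"yaw": 0},
    {"dp": [-0.1,0,-0.01],"yaw": 0},
    {"dp": [-0.1,0,-0.01],"yaw": 0},
    {"dp": [0,0,0],"yaw": 0},
  ],
)

```text
t: 14.7
ee_pos: [0.4669, 0.3142, 0.06]
tool_rot: [3.141, -0.016, -2.926]
ft_force: [-19.0, -1.4, 15.8]
grip_width: 0.697
grasp_force: 66.2
```

Emit:
play_rows(
  series=[
    {"dp": [-0.1,0,0],"yaw": 0},
    {"dp": [-0.1,0,0],"yaw": 0},
    {"dp": [-0.1,0,-0.01],"yaw": 0},
    {"dp": [0,0,0],"yaw": 0},
  ],
)

```text
t: 15.03
ee_pos: [0.4688, 0.3146, 0.0599]
tool_rot: [3.141, -0.018, -2.926]
ft_force: [-19.6, -1.8, 17.9]
grip_width: 0.701
grasp_force: 66.3
```

```bash
python3 - <<'E'
from h import *
a=imaging.camera("top")[145:195,110:190]; b=imaging.camera("scene")[190:290,105:215]; w=imaging.camera("wrist")
o=np.zeros((600,800,3),np.uint8)
o[:250,:400]=cv2.resize(a,(400,250),interpolation=cv2.INTER_CUBIC)
o[:350,400:785]=cv2.resize(b,(385,350),interpolation=cv2.INTER_CUBIC)
o[255:555,:400]=cv2.resize(w,(400,300),interpolation=cv2.INTER_AREA)
cv2.imwrite("pics/c7.png",o[:,:,::-1])
E
```

View pics/c7.png

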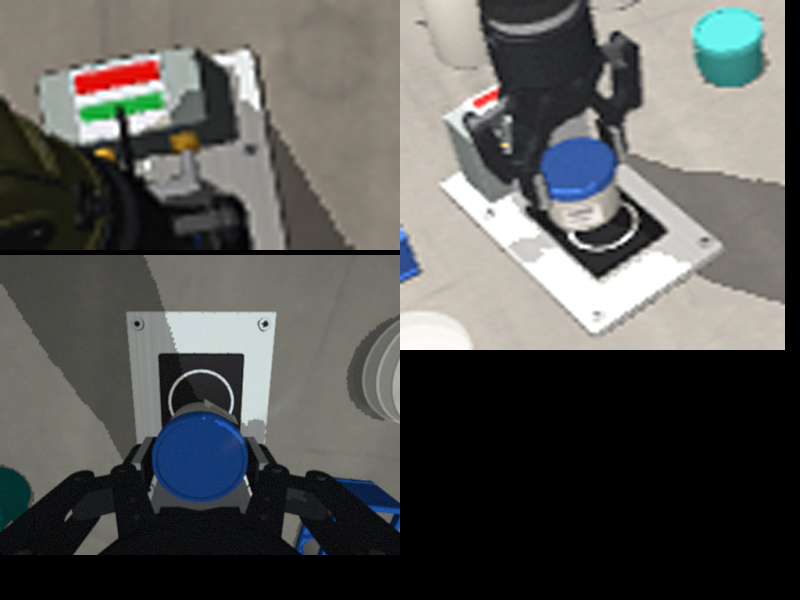

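The top view shows the pointer tip at crop px (121,103), inside the green band. I'll measure that more finely.

```bash
python3 - <<'E'
from h import *
b=imaging.camera("top"); i=imaging.camera_info("top"); s=get_state();print(s["t"],s["ft_force"])
a=cv2.imread("pics/top0.png")[:,:,::-1]
c,sn=np.cos(np.radians(12.3)),np.sin(np.radians(12.3)); O=np.array([.4615,.3133])
for nm,im in(("before",a),("now",b)):
  for y in(-.012,-.004,0,.004):
    r=[]
    for x in np.arange(.068,.112,.002):
        p=O+[c*x-sn*y,sn*x+c*y]; u,v=proj(i,[*p,.083])
        r.append(cv2.getRectSubPix(np.ascontiguousarray(im),(1,1),(u,v))[0,0])
    print(nm,y,[''.join('K' if max(q)<75 else 'G' if q[1]>1.4*q[0] else 'R' if q[0]>1.6*q[1] else 'w' if min(q)>170 else '.' for q in np.array(r).astype(int))], [int(q[1]) for q in r])
E
```

```text
15.2333 [-19.88070395  -2.32372915  18.59172584]
before -0.012 ['KKKK..wwwwGGGGGwwwRRRR'] [38, 38, 38, 55, 96, 170, 208, 219, 217, 197, 169, 153, 154, 156, 166, 212, 223, 189, 91, 36, 13, 16]
before -0.004 ['KKKK.wwwwwGGGGG.wwRRRR'] [37, 38, 41, 43, 108, 181, 220, 219, 220, 214, 156, 146, 154, 155, 175, 201, 222, 214, 125, 6, 13, 15]
before 0 ['KKKKKK..wwGGGGGwwwRRRR'] [28, 30, 26, 21, 27, 47, 106, 164, 223, 221, 188, 153, 155, 156, 173, 215, 220, 183, 108, 28, 13, 17]
before 0.004 ['KKKK..www.GGGGGwwwRRRR'] [28, 26, 30, 45, 91, 155, 206, 221, 219, 188, 155, 155, 155, 156, 159, 205, 224, 207, 104, 38, 13, 15]
now -0.012 ['KKKK..wwwwGGGGGwwwRRRR'] [42, 42, 41, 50, 75, 147, 207, 237, 234, 215, 187, 171, 172, 173, 184, 228, 240, 205, 103, 42, 15, 19]
now -0.004 ['KKKK.wwwwwGGGGGwwwRRRR'] [43, 44, 47, 49, 123, 204, 241, 224, 208, 202, 169, 171, 177, 175, 195, 220, 239, 233, 138, 8, 16, 18]
now 0 ['KKKKKKKKKKKKGGGwwwRRRR'] [17, 17, 12, 15, 28, 49, 51, 47, 41, 43, 37, 47, 90, 145, 195, 234, 238, 201, 123, 31, 14, 19]
now 0.004 ['KKKK..www.GGGGGwwwRRRR'] [33, 30, 33, 51, 104, 170, 223, 241, 200, 142, 104, 127, 141, 160, 180, 222, 240, 225, 117, 44, 16, 17]
```

The pointer has travelled about 12.4 mm, which is mid-green. The press is 18 N, so the pad is down. I'll hold briefly to confirm it is steady, then hand in.

Emit:
play_rows(
  series=[
    {"dp": [0,0,0],"yaw": 0},
    {"dp": [0,0,0],"yaw": 0},
    {"dp": [0,0,0],"yaw": 0},
    {"dp": [0,0,0],"yaw": 0},
    {"dp": [0,0,0],"yaw": 0},
    {"dp": [0,0,0],"yaw": 0},
  ],
)

```text
t: 15.73
ee_pos: [0.4688, 0.3146, 0.0599]
tool_rot: [3.141, -0.018, -2.926]
ft_force: [-20.1, -1.5, 17.7]
grip_width: 0.693
grasp_force: 66.3
```

```bash
python3 -c "
from rig import get_state,job
s=get_state();print(s['t'],s['ee_pos'],s['ft_force'],s['grasp_force'])
if s['ft_force'][2]>13 and abs(s['ee_pos'][0]-.4688)<.002: print(job.job_done())"
```

```text
15.7333 [0.46883304 0.31460513 0.05991257] [-20.08778054  -1.48269484  17.71814351] 66.29202604293823
the job is handed in; nothing more can be done
None
```

I handed the job in at 15.7 s with the blue tub gripped, pressed onto the pad at about 18 N and pushed steadily against the stop, pointer mid-green (about 12 mm travel); during the slide the press fell to 9–10 N twice, about the pad's full-down force, so it may have lifted slightly, but I pressed it fully down again before the tub met the stop.

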